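# Open the spice mill's push-and-turn guard and fit its crank

## Task

Get the spice mill ready for grinding: press the child-proof guard cap down hard against its spring, turn it counter-clockwise to unlock it, lift it off and set it down gently, right way up, in the wooden tray. Then fit the crank handle on the mill's square shaft, turning it as needed until it drops fully home, and let go. Do not drop the cap or the crank, and leave the jars and other goods on the table where they are.

Things in the scene. Friction and masses are not known exactly. Their poses are not given: they have to be found in the camera images.
- mill_neck (a point): Spice mill bolted to the table: green drum 120 mm across on a 150 mm round foot, 90 mm high to its deck. This point: centre of the flat top of its 68 mm wide aluminium neck, 34 mm above the deck, on the mill's vertical axis (z up, 124 mm above the table). The neck has three lugs; the locked cap hides neck and shaft. x axis: the mill's yaw.
- collar (a joint): Sprung slippery black collar (112 mm disc) around the mill's neck; the rim of the cap stands on it. Value in m: about 0 with the cap locked on, negative when pressed down (end stop -0.011), +0.004 at its upper stop once the cap is unlocked. Spring: about 8 N at 0, 500 N/m, plus damping.
- shaft_top (a point): Square steel drive shaft, does not turn: 24 mm across its flats, standing 22 mm above the neck's top on the mill's axis, its top edges bevelled by 4 mm. This point is the centre of its upper end; x and y axes are perpendicular to its flats (same every 90 degrees). Its yaw differs from the mill's.
- cap_mid (a point): Loose guard cap, grey plastic, about 160 g: round skirt 104 mm across and 62 mm high with a closed flat top, on it an upright grip bar 64 mm long (along the cap's x axis), 20 mm thick, 30 mm high. This point: on its axis, 46 mm above the rim, 16 mm below the flat top, 46 mm below the bar's top. Locked, its x axis is within about 0.15 rad of the mill's.
- cap_rim (a point): Centre of the cap's lower rim (20 mm below the neck's top when locked). To open: press down 7 to 9 mm from there (11 to 13 N; under 6 mm will not pass the lock's step, 11 mm is the end stop), keep it down and turn counter-clockwise seen from above by about 60 degrees (free to lift from 40 to 80; pressing needed for the first 35). It turns only a few degrees the other way.
- tray_in (a point): Shallow wooden tray fixed to the table, 200 mm along its x by 180 mm along its y, walls 6 mm thick and 26 mm high. This point is the centre of its inner floor, 6 mm above the table.
- crank_mid (a point): Loose steel crank, about 300 g, balanced, standing on its hub: square hub 44 mm wide, 25 mm high; on it a grip block 50 mm long (x), 20 mm thick (y), 25 to 57 mm above the underside; through it a 14 mm arm along x with a ball 75 mm out at -x and an upright wooden grip, 26 mm across, 95 mm out at +x, up to 92 mm. This point: on the hub's axis, 46 mm above the underside.
- crank_socket (a point): Centre of the underside of the crank's hub, mouth of its square socket: 26 mm wide, 25 mm deep, sides parallel to the crank's x and y. When home it lies on the neck's top.
- jar_tall_mid (a point): Bystander: amber jar, 68 mm across, 150 mm high; this point is half-way up.
- jar_squat_mid (a point): Bystander: clear jar, 84 mm across, 100 mm high; this point is half-way up.
- tin_mid (a point): Bystander: tin, 62 mm across, 90 mm high; this point is half-way up.
- weight_mid (a point): Bystander: brass weight, 50 mm across, 58 mm high; this point is half-way up.
- scoop_mid (a point): Bystander: wooden spoon 180 mm long, lying; a point half-way along it.
- bowl_rim (a point): Bystander: terracotta bowl, 120 mm across, 45 mm high; centre of its mouth.
- mortar_rim (a point): Bystander: stone mortar, 100 mm across, 75 mm high; centre of its mouth.
Things that resemble listed ones, but are neither listed nor needed, are in the scene too. Of the things that look like the part that bears mill_neck, the smallest one is meant.

How it is judged:
By the outcome, as a careful person would: the job done as asked, in the order asked, and still so for the second after the job is handed in, with the robot touching nothing.
It also fails if it takes over 72 s, if anything falls off the work surface, if the arm or the gripper's body presses on something with over 40 N, if the wrist force passes 120 N, or if a joint passes its speed limit or range.

## Robot

A 7-joint arm with a two-finger parallel gripper is mounted at the origin on the work surface. World frame = base frame: x ahead of the robot, y to its left, z up, the work surface at z = 0. Lengths are in mm, angles in degrees, forces in N, time in s.
With the tool pointing down it reaches from about 375 to 925 mm from the base axis. Payload 3.1 kg.
Tool frame: the origin (TCP) lies at the very end of the fingers, on their centre line; the grasp point (between the pads) lies 19 mm behind it; z points along the fingers, y is the direction in which the jaws open and shut (so a half turn about z gives the same grasp; the last joint's range is limited). The gripper opens to 85 mm and grips with 20 to 120 N. Pads are 22 mm wide; open, the fingers measure 114 mm over their backs; the gripper's body (76 mm by 85 mm) begins 54 mm behind the grasp point. The pads swing forward as they close: fully open they stand 13 mm farther back than shut.
Start: joints at [-75.963, 21.939, 2.515, 91.553, -1.026, 66.532, -2.859], TCP at [218.459, 612.192, 231.269] pointing down, gripper open.
Joint ranges: [-149.38, 149.38], [-23.57, 123.04], [-84.95, 90], [0, 143.3], [-89.99, 269.99], [3.08, 112.72], [-163.45, 163.45]. Speed limits (degrees/s): [159.86, 159.86, 180, 180, 180, 180, 180].

## Interface

Orientations are given as a 3x3 rotation matrix whose columns are the frame's x, y, z axes.
In Python, from bench import env gives the robot as it stands. The module is installed in compiled form; this text tells all that it offers.
- The arm moves only by the tool arm_command, never from a script. Its argument "targets" is a list of rows, each an object with "travel": the shift along the world's x, y, z in units of 25 mm (1.0 is 25 mm), a list of three; "angular": the turn, a rotation vector about the world's x, y, z in units of 6 degrees (1.0 is 6 degrees), a list of three; "claw": the closure, from 0 (fully open) to 1 (shut). A call has 1 to 5 rows; each row is the pose to reach, as a shift and turn from the pose commanded when the call began; what a row does not reach only later rows make up. A row lasts 1/8 s, in which the tool goes at most 62.5 mm and 10.7 degrees, less where a joint would pass 70% of its speed; a pose out of reach is approached as far as the arm can. A call with a gripper value outside its range is refused whole. The fingers move at their own pace and stop on an object; the grip force is fixed at half the most. Time passes only in rows, so rows that repeat a pose let the fingers close. It gives the time, the measured TCP pose, the force and the opening at its end, in the units of the state.
- env.get_obs(): the state, without advancing time (a new reading comes with each control period).
- env.grab_frame(name): name is "scene" or "top" or "wrist"; returns (picture, depth): 480x640x3 uint8, blue, green, red; 480x640 float32, mm along the optical axis (not along the pixel's ray), 0 where there is no reading.
- env.get_calibration(name): a dict with "vfov" (degrees; the focal length in pixels is half the picture's height over the tangent of half this angle, whatever the lens; pixels are square), "cx", "cy" (the principal point, pixels), "cam_to_world" (4x4, takes a point from camera to world coordinates). Camera axes: x right, y down, z forward; pixel columns grow to the right and rows downward; lengths in mm; the calibration is good to about 2 mm. A picture is of the moment at which its call begins: read the wrist's pose just before it. get_calibration takes no time and is no camera call; for the wrist camera it gives the pose at the moment of the call.
- env.job_done(): hands the job in, once; it reports no verdict.
Trained networks look in the newest picture that a camera, given by its name, has taken for a name from the list of things; names that differ only in an ending like _2 or _b are one class to them, and where a whole thing is asked for, a point or a joint stands for the part that bears it (a point fixed in the world has none). Each returns a list of dicts, best first, with "confidence" (0 to 1); they miss things now and then, are a little off and sometimes report something else, mostly with a low value. They report only what shows in the picture. A call takes as long as a camera call. They do not tell look-alikes from the thing itself.
- env.find_in(camera, thing): "bbox" ([left, top, right, bottom] in pixels, round what is visible of it).
- env.outline_of(camera, thing): "mask" (480x640 bool, what is visible of it) and "bbox" ([left, top, right, bottom] in pixels, round what is visible of it).
- env.place_of(camera, thing): "uv" ([column, row] in pixels: a listed point, or the origin of a listed thing).
The state is a dict: "t": time; "qpos": joint angles; "qd": joint speeds; "tau": joint torques, N m; "eef_pos": TCP position; "tcp_rot": TCP orientation; "ft_force": force on the tool from outside, world axes, zero at the start; "torque": the same for the moment, N m; "width": opening from 0.0 (shut) to 1.0 (fully open).
Only numpy, scipy, OpenCV 4.12 (cv2) and the standard library are available. Lean on these libraries where they do the work, as an engineer would, in place of code of your own. Each camera call takes 0.05 s, during which the arm holds its last target.

## Working session

There is one attempt and no reset: what is moved stays moved. The work goes in short steps, Python scripts to look and compute and a tool call to move; the robot and the scene stay as the last step left them, time stands still between calls to the robot, and variables do not carry over. Pictures are saved under pics/ and viewed, and the job is handed in when it is done.

Besides the shell and the picture viewer there is one more tool, called as a command line: name --argument value ..., lists and objects as JSON in quotes. arm_command: Moves the arm, as the interface text tells. Its arguments: {"type":"object","properties":{"targets":{"type":"array","items":{"type":"object","properties":{"travel":{"type":"array","items":{"type":"number"}},"angular":{"type":"array","items":{"type":"number"}},"claw":{"type":"number"}}}}},"required":["targets"]}

```bash
mkdir -p pics; ls
cat > h.py <<'E'
import numpy as np, cv2
from bench import env
def cal(c):
    k=env.get_calibration(c); f=240/np.tan(np.radians(k['vfov'])/2)
    return f,k['cx'],k['cy'],np.array(k['cam_to_world'])
def unproj(K,u,v,d):
    f,cx,cy,T=K
    return (T@np.stack([(u-cx)*d/f,(v-cy)*d/f,d,np.ones_like(d)]).reshape(4,-1))[:3].T
def cloud(K,depth):
    v,u=np.mgrid[0:480,0:640].astype(float)
    return unproj(K,u.ravel(),v.ravel(),depth.astype(float).ravel()).reshape(480,640,3)
def rayz(K,u,v,z):
    f,cx,cy,T=K
    d=T[:3,:3]@np.array([(u-cx)/f,(v-cy)/f,1]); o=T[:3,3]
    return o+d*(z-o[2])/d[2]
def proj(K,p):
    f,cx,cy,T=K
    q=np.linalg.inv(T)@np.append(p,1); return q[0]/q[2]*f+cx,q[1]/q[2]*f+cy
E
python3 - <<'E'
from h import *
for c in ('scene','top','wrist'):
    K=cal(c); im,d=env.grab_frame(c); cv2.imwrite(f'pics/{c}0.png',im); np.savez(f'{c}0.npz',im=im,d=d,T=K[3],k=K[:3])
    print(c,K[:3],K[3].round(2).tolist(),(d==0).mean())
o=env.get_obs(); print({k:np.round(v,3).tolist() for k,v in o.items()})
E
```

```text
pics
scene (np.float64(569.7978368475185), 318.35402585148495, 237.92384072826616) [[0.09, 0.79, -0.61, 1571.77], [1.0, -0.07, 0.06, -85.73], [0.0, -0.61, -0.79, 1487.26], [0.0, 0.0, 0.0, 1.0]] 0.004098307291666666
top (np.float64(608.2684609804786), 317.46781149933963, 234.06491214533588) [[-0.04, -0.98, 0.22, 183.85], [-1.0, 0.04, -0.0, 15.16], [-0.0, -0.22, -0.98, 1622.93], [0.0, 0.0, 0.0, 1.0]] 0.003948567708333333
wrist (np.float64(414.7572850714093), 318.20698810898557, 241.27956834382297) [[0.34, 0.9, 0.26, 150.53], [0.94, -0.32, -0.1, 636.56], [-0.0, 0.28, -0.96, 372.63], [0.0, 0.0, 0.0, 1.0]] 0.004124348958333334
{'t': 0.15, 'qpos': [-75.964, 21.983, 2.51, 91.628, -1.026, 66.532, -2.858], 'qd': [0.049, -0.12, 0.014, -0.259, -0.099, -0.106, 0.024], 'tau': [0.003, -43.406, 1.027, -24.998, 0.011, 0.007, -0.0], 'eef_pos': [218.197, 611.494, 230.16], 'tcp_rot': [[-0.942, 0.336, -0.001], [0.336, 0.942, -0.002], [-0.0, -0.002, -1.0]], 'ft_force': [0.466, -0.18, -0.184], 'torque': [0.002, 0.032, -0.03], 'width': 0.998}
```

View pics/scene0.png

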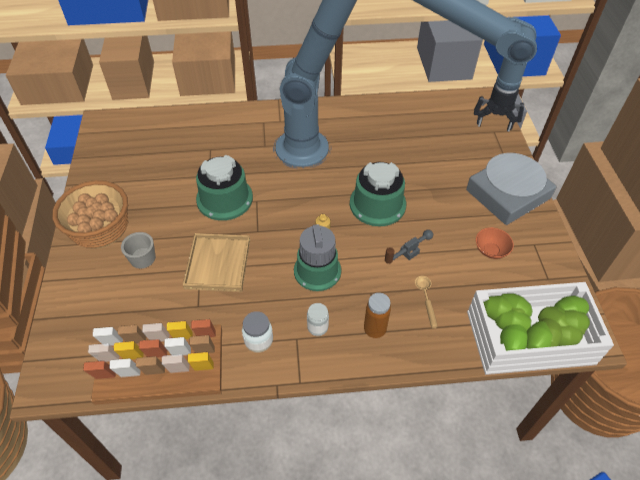

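View pics/top0.png

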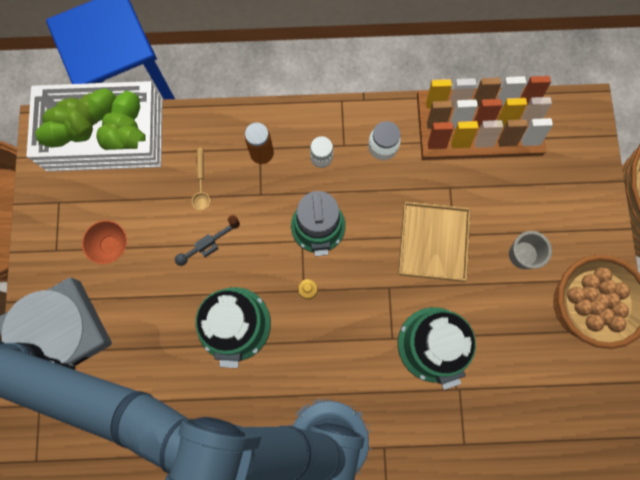

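Run:
```python
from h import *
for c in ('top',):
  z=np.load(c+'0.npz'); K=cal(c)
  P=cloud(K,z['d'])
  for n in ['mill_neck','cap_mid','cap_rim','tray_in','crank_mid','crank_socket','collar']:
    for r in env.place_of(c,n)[:4]:
      u,v=r['uv']; p=P[int(v),int(u)] if 0<=v<480 and 0<=u<640 else None
      print(c,n,round(r['confidence'],2),np.round(r['uv'],1),p.round(0))
```

```text
top mill_neck 0.83 [225.3 319. ] [308. 238. 162.]
top mill_neck 0.73 [447.  342.9] [ 233. -286.  164.]
top cap_mid 0.56 [315.5 213. ] [552.  14. 196.]
top cap_mid 0.26 [386.  141.2] [ 764. -182.  105.]
top cap_rim 0.82 [316.1 215.8] [547.  11. 197.]
top tray_in 0.8 [432.3 241.4] [ 509. -300.    8.]
top crank_mid 0.96 [202.9 242.9] [519. 311.  68.]
top crank_socket 0.83 [207.7 243.4] [518. 301.  53.]Traceback (most recent call last):
  File "<stdin>", line 6, in <module>
ValueError: it knows: bowl_rim, cap_mid, cap_rim, crank_mid, crank_socket, jar_squat_mid, jar_tall_mid, mill_neck, mortar_rim, scoop_mid, shaft_top, tin_mid, tray_in, weight_mid
```

The scene shows three mills: two larger open ones at top-view pixels (232,322) and (437,343), and a smaller capped one at (318,215). The crank is at (207,243), the tray at (434,241). Look-alikes: for the mill, those three; for the cap, the squat jar's grey lid at (385,135). I'll check sizes and take a close crop.

Run:
```python
from h import *
z=np.load('top0.npz'); K=cal('top'); P=cloud(K,z['d'])
im=z['im']
cv2.imwrite('pics/crop0.png',np.hstack([cv2.resize(im[170:270,260:380],(480,400),interpolation=2),cv2.resize(im[190:290,165:265],(300,400)[::1],interpolation=2)]))
def rect(m,name):
    q=P[m][:,:2].astype(np.float32); (c,s,a)=cv2.minAreaRect(q); 
    _,ev=np.linalg.eigh(np.cov(q.T)); ax=ev[:,1]
    print(name,len(q),'c',np.round(c,1),'mean',q.mean(0).round(1),'size',np.round(s,1),'ang',round(a,1),'pca',np.degrees(np.arctan2(ax[1],ax[0])).round(1),'z',np.median(P[m][:,2]).round(1))
X,Y,Z=P[...,0],P[...,1],P[...,2]
R=lambda x,y,r:np.hypot(X-x,Y-y)<r
rect(R(552,14,80)&(Z>188)&(Z<205),'bar')
rect(R(552,14,80)&(Z>158)&(Z<175),'captop')
rect(R(552,14,100)&(Z>80)&(Z<97),'deck')
rect(R(552,14,110)&(Z>5)&(Z<30),'foot')
rect(R(308,238,110)&(Z>10)&(Z<40),'footbig1'); rect(R(308,238,60)&(Z>150),'neckbig1')
rect(R(233,-286,60)&(Z>150),'neckbig2')
rect(R(519,311,60)&(Z>50)&(Z<63),'crank block')
rect(R(519,311,130)&(Z>30),'crank all')
rect(R(519,311,130)&(Z>80),'crank grip')
rect(R(509,-300,150)&(Z>18)&(Z<32),'traywall')
rect(R(509,-300,80)&(Z>0)&(Z<14),'trayfloor')
for n,x,y in [('crank mid',519,311)]:
    s=R(x,y,140)&(Z>15); print(np.histogram(Z[s],bins=range(15,105,5)))
```

```text
bar 210 c [563.   7.] mean [562.6   7.1] size [64.6 19.9] ang 4.0 pca -176.3 z 197.4
captop 1127 c [563.4   7.1] mean [560.9   7.2] size [101.8 103.6] ang 87.9 pca 95.7 z 167.3
deck 271 c [546.1   7.3] mean [529.5   6.9] size [ 91.2 122.7] ang 1.0 pca 90.8 z 90.1
foot 699 c [546.6  15.9] mean [528.6  12.7] size [216.9 206.9] ang 79.5 pca 84.9 z 10.8
footbig1 700 c [310.  240.4] mean [291.5 191.2] size [199.5 197.6] ang 48.6 pca 155.8 z 20.9
neckbig1 1394 c [303.1 234.2] mean [306.4 238.2] size [102.8 112.1] ang 54.3 pca 69.0 z 161.5
neckbig2 1440 c [ 239.3 -282.9] mean [ 233.2 -284.1] size [101.7 112.2] ang 15.5 pca 97.0 z 161.1
crank block 144 c [516.1 313. ] mean [518.3 308.5] size [ 21.7 112.7] ang 31.7 pca 121.9 z 57.0
crank all 630 c [523.1 302.2] mean [521. 301.] size [ 41. 199.] ang 35.3 pca 121.7 z 50.8
crank grip 80 c [567.6 228.2] mean [567.8 227.8] size [23.4 24.3] ang 86.8 pca 64.0 z 92.2
traywall 691 c [ 506.4 -304.6] mean [ 503.8 -306.1] size [181.6 202.7] ang 81.5 pca 172.4 z 25.2
trayfloor 2465 c [ 508.8 -301.2] mean [ 508.2 -300.4] size [156.6 159.4] ang 81.8 pca -164.9 z 6.8
(array([ 40,  39,  48,  30,  51, 118, 105,  83, 103,  41,   8,   5,   6,
         4,  19,  40,  14]), array([ 15,  20,  25,  30,  35,  40,  45,  50,  55,  60,  65,  70,  75,
        80,  85,  90,  95, 100]))
```

View pics/crop0.png

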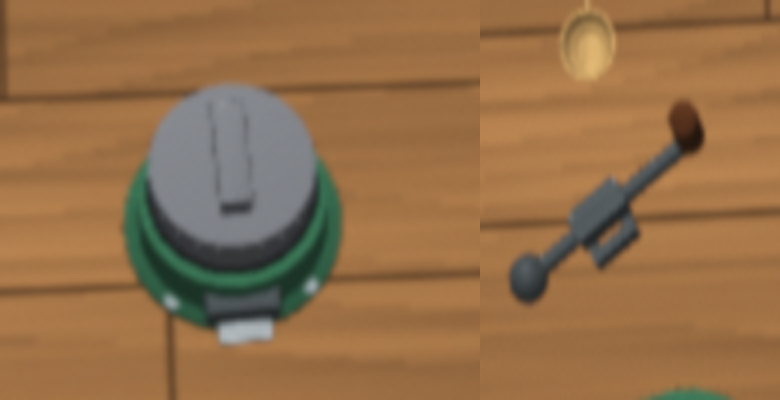

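The capped mill at (318,215) is confirmed: 104 mm cap, 122 mm deck at z=90, bar top 197, bar centre (563,7) at about 4°. The crop shows its grip bar clearly. Moving above the cap now.

arm_command --targets '[{"travel": [1.2, -2.1, 0.3], "angular": [0, 0, 0.8], "claw": 0}, {"travel": [2.4, -4.2, 0.6], "angular": [0, 0, 1.6], "claw": 0}, {"travel": [3.6, -6.3, 0.8], "angular": [0, 0, 2.4], "claw": 0}, {"travel": [4.8, -8.4, 0.8], "angular": [0, 0, 3.2], "claw": 0}, {"travel": [6.0, -10.5, 0.8], "angular": [0, 0, 4.0], "claw": 0}]'

```text
t: 1.08
eef_pos: [369.5, 348.0, 251.8]
tcp_rot: [[-0.997, -0.079, 0.001], [-0.079, 0.997, 0.001], [-0.001, 0.001, -1.0]]
ft_force: [1.1, 0.2, 0.5]
width: 1.001
```

```bash
cat > st.py <<'E'
from h import *
o=env.get_obs(); R=o['tcp_rot']
print('t',o['t'],'pos',np.round(o['eef_pos'],1),'yaw_y',np.degrees(np.arctan2(R[1][1],R[0][1])).round(2),'z',np.round(np.array(R)[:,2],3),'F',np.round(o['ft_force'],1),'M',np.round(o['torque'],2),'w',round(o['width'],3),'q',np.round(o['qpos'],0),'qd',np.abs(o['qd']).max().round(1))
E
python3 st.py
```

```text
t 1.075 pos [369.5 348.  251.8] yaw_y 94.52 z [ 0.001  0.001 -1.   ] F [1.1 0.2 0.5] M [-0.02 -0.05  0.02] w 1.001 q [-56.   5.   8. 110.  -1.  65.  47.] qd 87.8
```

arm_command --targets '[{"travel": [0.8, -1.4, 0], "angular": [0, 0, -1.7], "claw": 0}, {"travel": [1.6, -2.8, 0], "angular": [0, 0, -3.4], "claw": 0}, {"travel": [2.4, -4.2, 0], "angular": [0, 0, -5.1], "claw": 0}, {"travel": [3.2, -5.6, 0], "angular": [0, 0, -6.8], "claw": 0}, {"travel": [4, -7, 0], "angular": [0, 0, -8.5], "claw": 0}]'

```text
t: 1.7
eef_pos: [469.1, 173.5, 251.6]
tcp_rot: [[-0.682, 0.731, 0.001], [0.731, 0.682, 0.001], [0.0, 0.001, -1.0]]
ft_force: [0.5, -0.1, 0.1]
width: 1.003
```

arm_command --targets '[{"travel": [0.8, -1.4, 0], "angular": [0, 0, -1.7], "claw": 0}, {"travel": [1.4, -2.6, 0], "angular": [0, 0, -3.4], "claw": 0}, {"travel": [2.0, -3.8, 0], "angular": [0, 0, -5.1], "claw": 0}, {"travel": [2.4, -4.6, 0], "angular": [0, 0, -6.8], "claw": 0}, {"travel": [2.8, -5.2, 0], "angular": [0, 0, -8.5], "claw": 0}]'

```text
t: 2.33
eef_pos: [538.9, 43.3, 251.6]
tcp_rot: [[0.14, 0.99, 0.001], [0.99, -0.14, 0.0], [0.0, 0.001, -1.0]]
ft_force: [-0.3, -0.4, -0.7]
width: 0.999
```

```bash
python3 st.py
```

```text
t 2.325 pos [538.9  43.3 251.6] yaw_y -8.07 z [ 0.001  0.    -1.   ] F [-0.3 -0.4 -0.7] M [ 0.07  0.04 -0.01] w 0.999 q [-37.   9.  31. 107.  -5.  65. -12.] qd 60.8
```

arm_command --targets '[{"travel": [0.5, -0.8, 0], "angular": [0, 0, -1.7], "claw": 0}, {"travel": [1, -1.5, 0], "angular": [0, 0, -3.4], "claw": 0}, {"travel": [1, -1.5, 0], "angular": [0, 0, -5.1], "claw": 0}, {"travel": [1, -1.5, 0], "angular": [0, 0, -6.8], "claw": 0}, {"travel": [1, -1.5, 0], "angular": [0, 0, -8.5], "claw": 0}]'

```text
t: 2.95
eef_pos: [563.5, 7.2, 251.4]
tcp_rot: [[0.857, 0.515, 0.0], [0.515, -0.857, 0.0], [0.0, -0.0, -1.0]]
ft_force: [-0.0, 0.1, -0.3]
width: 0.998
```

arm_command --targets '[{"travel": [0, 0, 0], "angular": [0, 0, -1.7], "claw": 0}, {"travel": [0, 0, 0], "angular": [0, 0, -3.4], "claw": 0}, {"travel": [0, 0, 0], "angular": [0, 0, -4.5], "claw": 0}, {"travel": [0, 0, 0], "angular": [0, 0, -4.5], "claw": 0}]'

```text
t: 3.45
eef_pos: [563.5, 7.3, 251.4]
tcp_rot: [[0.997, 0.078, 0.0], [0.078, -0.997, 0.0], [0.0, -0.0, -1.0]]
ft_force: [-0.2, 0.3, -1.2]
width: 0.999
```

```bash
python3 st.py
cat > w.py <<'E'
import sys
from h import *
K=cal('wrist'); im,d=env.grab_frame('wrist'); n=sys.argv[1]; cv2.imwrite(f'pics/{n}.png',im); np.savez(n+'.npz',d=d,im=im,T=K[3])
P=cloud(K,d); X,Y,Z=P[...,0],P[...,1],P[...,2]
def rect(x,y,r,z0,z1,name):
    m=(np.hypot(X-x,Y-y)<r)&(Z>z0)&(Z<z1)
    if m.sum()<10: print(name,'none'); return
    q=P[m][:,:2].astype(np.float32); (c,s,a)=cv2.minAreaRect(q); ev=np.linalg.eigh(np.cov(q.T))[1][:,1]
    print(name,len(q),'c',np.round(c,1),'mean',q.mean(0).round(1),'size',np.round(s,1),'ang',round(a,1),'pca',np.degrees(np.arctan2(ev[1],ev[0])).round(1),'z',np.median(Z[m]).round(1))
for a in sys.argv[2:]:
    rect(*map(float,a.split(',')),a)
E
python3 w.py w1 563,7,60,188,203 563,7,60,160,173
```

```text
t 3.45 pos [563.5   7.3 251.4] yaw_y -85.55 z [ 0.  0. -1.] F [-0.2  0.3 -1.2] M [-0.02  0.01 -0.  ] w 0.999 q [-42.  14.  43. 104. -10.  66. -81.] qd 1.7
563,7,60,188,203 4752 c [561.6   7.6] mean [563.9   7.9] size [63.9 20. ] ang 3.7 pca -176.3 z 196.5
563,7,60,160,173 19257 c [561.5   7.6] mean [566.4   8. ] size [103.3 103.1] ang 47.5 pca 93.7 z 166.6
```

View pics/w1.png

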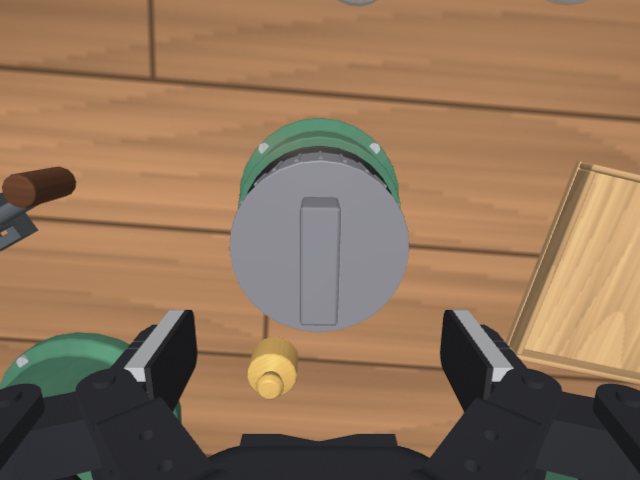

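The wrist view shows the cap centred at (320,245) with its bar upright at (320,262), squarely between the fingers. Descending and gripping.

arm_command --targets '[{"travel": [-0.05, 0, -1.0], "angular": [0, 0, -0.1], "claw": 0}, {"travel": [-0.05, 0, -2.0], "angular": [0, 0, -0.1], "claw": 0}, {"travel": [-0.05, 0, -2.8], "angular": [0, 0, -0.1], "claw": 0}, {"travel": [-0.05, 0, -3.16], "angular": [0, 0, -0.1], "claw": 0}, {"travel": [-0.05, 0, -3.16], "angular": [0, 0, -0.1], "claw": 0.5}]'

```text
t: 4.12
eef_pos: [562.0, 7.1, 171.8]
tcp_rot: [[0.998, 0.066, -0.001], [0.066, -0.998, -0.0], [-0.001, 0.0, -1.0]]
ft_force: [0.1, -1.0, 0.1]
width: 0.817
```

arm_command --targets '[{"travel": [0, 0, 0], "angular": [0, 0, 0], "claw": 1}, {"travel": [0, 0, 0], "angular": [0, 0, 0], "claw": 1}, {"travel": [0, 0, 0], "angular": [0, 0, 0], "claw": 1}, {"travel": [0, 0, 0], "angular": [0, 0, 0], "claw": 1}, {"travel": [0, 0, 0], "angular": [0, 0, 0], "claw": 1}]'

```text
t: 4.75
eef_pos: [562.9, 7.1, 173.2]
tcp_rot: [[0.998, 0.066, 0.001], [0.066, -0.998, 0.0], [0.001, -0.0, -1.0]]
ft_force: [-1.8, -0.4, 6.5]
width: 0.219
```

```bash
python3 st.py
```

```text
t 4.75 pos [562.9   7.1 173.2] yaw_y -86.24 z [ 0.001  0.    -1.   ] F [-1.8 -0.4  6.5] M [-0.    0.28  0.02] w 0.219 q [-40.  19.  42. 109. -15.  58. -78.] qd 0.1
```

arm_command --targets '[{"travel": [0, 0, -0.1], "angular": [0, 0, 0], "claw": 1}, {"travel": [0, 0, -0.2], "angular": [0, 0, 0], "claw": 1}, {"travel": [0, 0, -0.3], "angular": [0, 0, 0], "claw": 1}, {"travel": [0, 0, -0.34], "angular": [0, 0, 0], "claw": 1}, {"travel": [0, 0, -0.34], "angular": [0, 0, 0], "claw": 1}]'

```text
t: 5.38
eef_pos: [563.0, 7.1, 165.4]
tcp_rot: [[0.998, 0.065, 0.001], [0.065, -0.998, 0.001], [0.001, -0.001, -1.0]]
ft_force: [-2.6, 0.5, 10.1]
width: 0.222
```

```bash
python3 st.py; python3 w.py w2 563,7,60,179,200 563,7,60,150,173
```

```text
t 5.375 pos [563.    7.1 165.4] yaw_y -86.25 z [ 0.001  0.001 -1.   ] F [-2.6  0.5 10.1] M [-0.    0.69 -0.03] w 0.222 q [-40.  20.  41. 109. -16.  57. -77.] qd 0.1
563,7,60,179,200 13393 c [562.7   5.9] mean [566.4   8.2] size [65.5 43.8] ang 22.7 pca -176.3 z 188.7
563,7,60,150,173 28625 c [563.9   7.4] mean [580.5   9.1] size [103.1 100.2] ang 54.0 pca 93.7 z 158.8
```

View pics/w2.png

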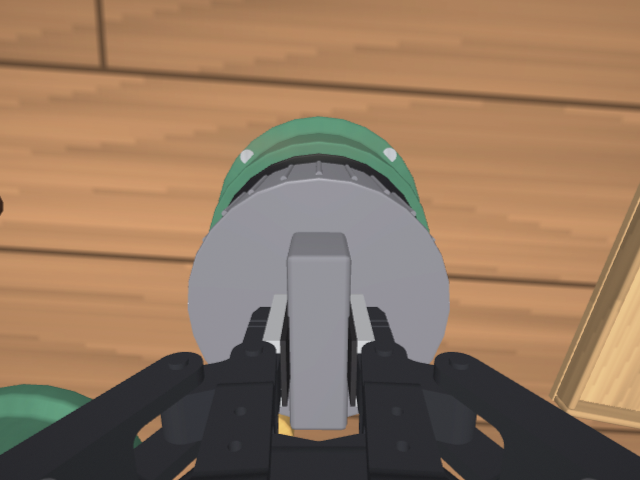

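Picture: bar held between pads at (320,330), flat top 7.8 mm lower, so pressed properly. Now turning counter-clockwise.

arm_command --targets '[{"travel": [0, 0, 0], "angular": [0, 0, 0.9], "claw": 1}, {"travel": [0, 0, 0], "angular": [0, 0, 1.9], "claw": 1}, {"travel": [0, 0, 0], "angular": [0, 0, 2.9], "claw": 1}, {"travel": [0, 0, 0], "angular": [0, 0, 3.9], "claw": 1}, {"travel": [0, 0, 0], "angular": [0, 0, 4.9], "claw": 1}]'

```text
t: 6.05
eef_pos: [564.8, 7.3, 166.3]
tcp_rot: [[0.836, 0.549, 0.005], [0.549, -0.836, 0.001], [0.005, 0.002, -1.0]]
ft_force: [-0.3, -0.5, 9.3]
width: 0.221
```

arm_command --targets '[{"travel": [0, 0, 0], "angular": [0, 0, 1], "claw": 1}, {"travel": [0, 0, 0], "angular": [0, 0, 2], "claw": 1}, {"travel": [0, 0, 0], "angular": [0, 0, 3], "claw": 1}, {"travel": [0, 0, 0], "angular": [0, 0, 4], "claw": 1}, {"travel": [0, 0, 0], "angular": [0, 0, 5.2], "claw": 1}]'

```text
t: 6.68
eef_pos: [564.7, 7.4, 166.3]
tcp_rot: [[0.43, 0.903, 0.005], [0.903, -0.43, 0.001], [0.003, 0.004, -1.0]]
ft_force: [-0.6, 0.4, 9.5]
width: 0.222
```

```bash
python3 st.py; python3 w.py w3 563,7,60,150,173
```

```text
t 6.675 pos [564.7   7.4 166.3] yaw_y -25.45 z [ 0.005  0.001 -1.   ] F [-0.6  0.4  9.5] M [ 0.08  0.32 -0.07] w 0.222 q [-30.  18.  30. 108. -11.  56. -21.] qd 53.5
563,7,60,150,173 28691 c [564.1  10.7] mean [571.7  25.2] size [103.4 100.9] ang 15.0 pca 154.6 z 159.7
```

View pics/w3.png

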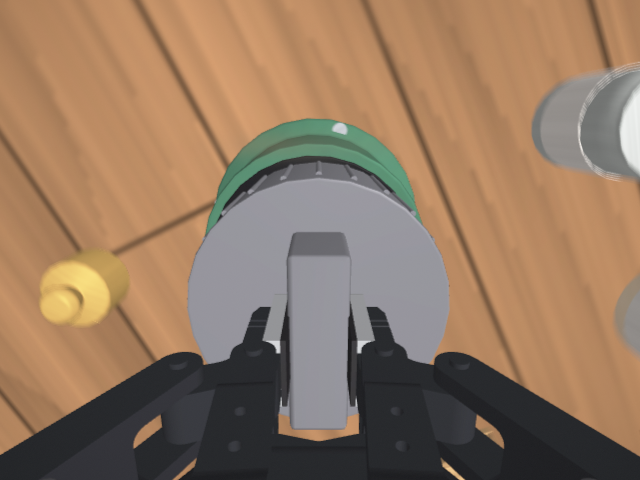

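Bar still square in the pads, turned 61°. Lifting.

arm_command --targets '[{"travel": [0, 0, 0.2], "angular": [0, 0, 0], "claw": 1}, {"travel": [0, 0, 0.4], "angular": [0, 0, 0], "claw": 1}, {"travel": [0, 0, 0.6], "angular": [0, 0, 0], "claw": 1}, {"travel": [0, 0, 0.8], "angular": [0, 0, 0], "claw": 1}, {"travel": [0, 0, 0.8], "angular": [0, 0, 0], "claw": 1}]'

```text
t: 7.35
eef_pos: [561.5, 7.2, 183.2]
tcp_rot: [[0.433, 0.902, -0.001], [0.902, -0.433, -0.0], [-0.001, -0.001, -1.0]]
ft_force: [-0.9, 0.0, -0.3]
width: 0.223
```

```bash
python3 st.py
```

```text
t 7.35 pos [561.5   7.2 183.2] yaw_y -25.63 z [-0.001 -0.    -1.   ] F [-0.9  0.  -0.3] M [-0.01 -0.03 -0.01] w 0.223 q [-31.  17.  30. 108. -10.  58. -22.] qd 0.3
```

arm_command --targets '[{"travel": [0, 0, 0.6], "angular": [0, 0, 0], "claw": 1}, {"travel": [0, 0, 1.2], "angular": [0, 0, 0], "claw": 1}, {"travel": [0, 0, 1.8], "angular": [0, 0, 0], "claw": 1}, {"travel": [0, 0, 2.4], "angular": [0, 0, 0], "claw": 1}, {"travel": [0, 0, 2.8], "angular": [0, 0, 0], "claw": 1}]'

```text
t: 7.98
eef_pos: [562.7, 7.2, 255.4]
tcp_rot: [[0.433, 0.902, 0.002], [0.902, -0.433, 0.0], [0.001, 0.001, -1.0]]
ft_force: [0.5, -0.4, -0.9]
width: 0.222
```

```bash
python3 st.py; python3 w.py w4 561,7,80,200,270
python3 - <<'E'
from h import *
im,d=env.grab_frame('scene'); cv2.imwrite('pics/s4.png',cv2.resize(im[120:320,200:440],(720,600)))
E
```

```text
t 7.975 pos [562.7   7.2 255.4] yaw_y -25.64 z [ 0.002  0.    -1.   ] F [ 0.5 -0.4 -0.9] M [-0.02 -0.01  0.04] w 0.222 q [-32.  12.  31. 104.  -7.  66. -24.] qd 8.9
561,7,80,200,270 31100 c [562.2  10.4] mean [570.5  26.1] size [103.6 101. ] ang 14.7 pca 154.4 z 248.7
```

View pics/s4.png

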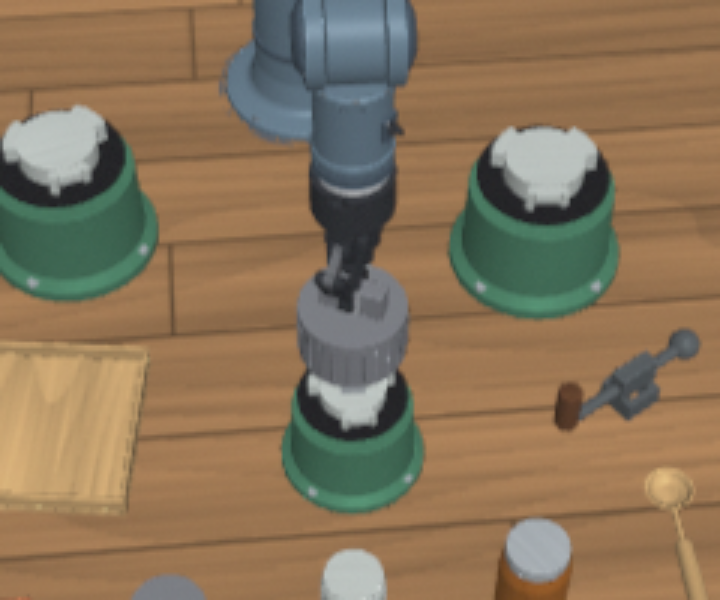

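Cap hangs free at (350,330) in this crop, neck exposed below. Carrying it to the tray.

arm_command --targets '[{"travel": [-0.2, -1.2, 0], "angular": [0, 0, 0], "claw": 1}, {"travel": [-0.6, -3.2, 0], "angular": [0, 0, 0], "claw": 1}, {"travel": [-1.0, -5.2, 0], "angular": [0, 0, 0], "claw": 1}, {"travel": [-1.4, -7.2, -0.3], "angular": [0, 0, 0], "claw": 1}, {"travel": [-1.7, -9.2, -1.2], "angular": [0, 0, 0], "claw": 1}]'

```text
t: 8.7
eef_pos: [520.1, -224.5, 224.4]
tcp_rot: [[0.432, 0.902, 0.003], [0.902, -0.432, -0.0], [0.001, 0.003, -1.0]]
ft_force: [0.7, 0.0, -1.3]
width: 0.223
```

arm_command --targets '[{"travel": [-0.2, -1.5, -1], "angular": [0, 0, 0], "claw": 1}, {"travel": [-0.4, -2.6, -2], "angular": [0, 0, 0], "claw": 1}, {"travel": [-0.48, -3.1, -3], "angular": [0, 0, 0], "claw": 1}, {"travel": [-0.48, -3.1, -3.8], "angular": [0, 0, 0], "claw": 1}, {"travel": [-0.48, -3.1, -4.4], "angular": [0, 0, 0], "claw": 1}]'

```text
t: 9.32
eef_pos: [507.7, -298.8, 112.2]
tcp_rot: [[0.432, 0.902, -0.001], [0.902, -0.432, 0.001], [0.001, -0.002, -1.0]]
ft_force: [-0.2, 0.2, -1.5]
width: 0.224
```

```bash
python3 st.py; python3 w.py w5 508,-301,150,18,35 508,-301,70,90,125
python3 - <<'E'
from h import *
im,d=env.grab_frame('top'); cv2.imwrite('pics/t5.png',cv2.resize(im[160:320,340:540],(750,600)))
E
```

```text
t 9.325 pos [ 507.7 -298.8  112.2] yaw_y -25.57 z [-0.001  0.001 -1.   ] F [-0.2  0.2 -1.5] M [-0.   -0.04 -0.05] w 0.224 q [ -3.  27.  36. 107. -20.  53.  17.] qd 12.2
508,-301,150,18,35 12477 c [ 504.3 -304.2] mean [ 524.3 -271. ] size [180.2 200.2] ang 81.6 pca 153.4 z 25.5
508,-301,70,90,125 29773 c [ 507.2 -295.3] mean [ 514.9 -280.7] size [102.9 100.6] ang 15.0 pca 154.5 z 105.5
```

View pics/t5.png

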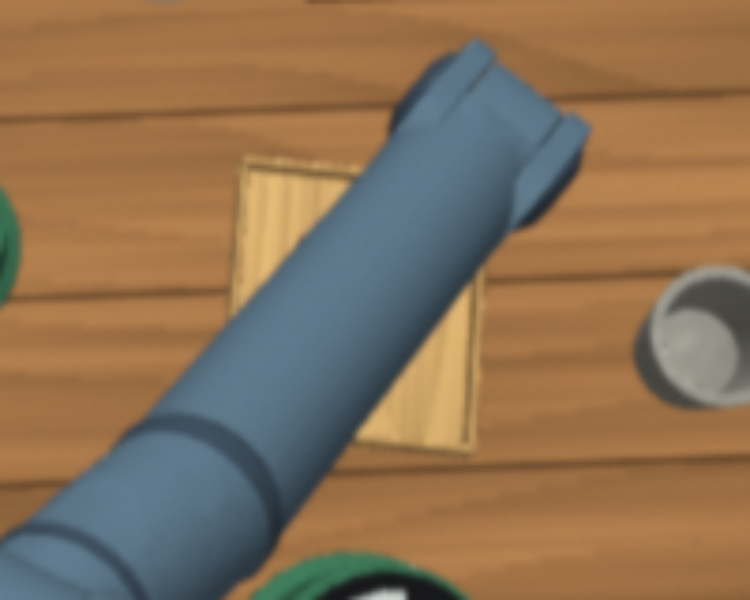

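The arm hides the tray in the top view, but the wrist depth gives the tray centre (504,-304) with the cap nearly above it. Lowering gently.

arm_command --targets '[{"travel": [-0.1, -0.15, -0.5], "angular": [0, 0, 0], "claw": 1}, {"travel": [-0.1, -0.15, -0.9], "angular": [0, 0, 0], "claw": 1}, {"travel": [-0.1, -0.15, -1.2], "angular": [0, 0, 0], "claw": 1}, {"travel": [-0.1, -0.15, -1.32], "angular": [0, 0, 0], "claw": 1}, {"travel": [-0.1, -0.15, -1.38], "angular": [0, 0, 0], "claw": 1}]'

```text
t: 10.05
eef_pos: [505.3, -304.1, 79.2]
tcp_rot: [[0.433, 0.902, 0.0], [0.902, -0.433, -0.0], [0.0, 0.0, -1.0]]
ft_force: [0.4, -0.2, -0.8]
width: 0.221
```

```bash
python3 st.py
```

```text
t 10.05 pos [ 505.3 -304.1   79.2] yaw_y -25.64 z [ 0. -0. -1.] F [ 0.4 -0.2 -0.8] M [ 0.05  0.02 -0.07] w 0.221 q [ -1.  30.  35. 108. -22.  49.  19.] qd 1.1
```

arm_command --targets '[{"travel": [0, 0, -0.06], "angular": [0, 0, 0], "claw": 1}, {"travel": [0, 0, -0.11], "angular": [0, 0, 0], "claw": 1}, {"travel": [0, 0, -0.16], "angular": [0, 0, 0], "claw": 1}, {"travel": [0, 0, -0.16], "angular": [0, 0, 0], "claw": 1}]'

```text
t: 10.55
eef_pos: [505.2, -304.0, 75.2]
tcp_rot: [[0.433, 0.902, -0.0], [0.902, -0.433, 0.0], [0.0, -0.0, -1.0]]
ft_force: [-0.1, -0.1, -1.9]
width: 0.22
```

```bash
python3 st.py
```

```text
t 10.55 pos [ 505.2 -304.    75.2] yaw_y -25.64 z [-0.  0. -1.] F [-0.1 -0.1 -1.9] M [0.03 0.02 0.01] w 0.22 q [ -1.  30.  35. 108. -22.  49.  19.] qd 0.1
```

arm_command --targets '[{"travel": [0, 0, -0.03], "angular": [0, 0, 0], "claw": 1}, {"travel": [0, 0, -0.06], "angular": [0, 0, 0], "claw": 1}, {"travel": [0, 0, -0.08], "angular": [0, 0, 0], "claw": 1}]'

```text
t: 10.92
eef_pos: [505.4, -304.2, 74.7]
tcp_rot: [[0.433, 0.902, 0.0], [0.902, -0.433, 0.001], [0.001, -0.0, -1.0]]
ft_force: [-3.0, 3.2, 10.5]
width: 0.223
```

```bash
python3 st.py
```

```text
t 10.925 pos [ 505.4 -304.2   74.7] yaw_y -25.64 z [ 0.     0.001 -1.   ] F [-3.   3.2 10.5] M [ 0.51  0.7  -0.04] w 0.223 q [ -1.  30.  35. 108. -22.  49.  20.] qd 0.2
```

Floor contact (10 N). Easing off and opening.

arm_command --targets '[{"travel": [0, 0, 0.06], "angular": [0, 0, 0], "claw": 1}, {"travel": [0, 0, 0.06], "angular": [0, 0, 0], "claw": 0.6}, {"travel": [0, 0, 0.06], "angular": [0, 0, 0], "claw": 0.3}, {"travel": [0, 0, 0.06], "angular": [0, 0, 0], "claw": 0}, {"travel": [0, 0, 0.06], "angular": [0, 0, 0], "claw": 0}]'

```text
t: 11.55
eef_pos: [505.2, -304.1, 74.7]
tcp_rot: [[0.433, 0.902, -0.0], [0.902, -0.433, 0.0], [-0.0, -0.0, -1.0]]
ft_force: [0.3, 0.9, -0.5]
width: 0.995
```

arm_command --targets '[{"travel": [0, 0, 0.5], "angular": [0, 0, 0], "claw": 0}, {"travel": [0, 0, 1.5], "angular": [0, 0, 0], "claw": 0}, {"travel": [0, 0, 3], "angular": [0, 0, 0], "claw": 0}, {"travel": [0, 0, 4.8], "angular": [0, 0, 0], "claw": 0}, {"travel": [0.2, 2, 6.4], "angular": [0, 0, 0], "claw": 0}]'

```text
t: 12.18
eef_pos: [509.0, -260.6, 237.1]
tcp_rot: [[0.441, 0.897, 0.003], [0.897, -0.441, -0.004], [-0.003, 0.005, -1.0]]
ft_force: [0.5, -0.4, 1.2]
width: 0.998
```

```bash
python3 st.py; python3 w.py w6 505,-304,70,60,80 505,-304,70,88,110
```

```text
t 12.175 pos [ 509.  -260.6  237.1] yaw_y -26.2 z [ 0.003 -0.004 -1.   ] F [ 0.5 -0.4  1.2] M [ 0.05 -0.11 -0.05] w 0.998 q [-12.  15.  41. 104. -11.  64.   6.] qd 59.4
505,-304,70,60,80 10177 c [ 504.3 -303.8] mean [ 506.1 -299. ] size [103.6 103.1] ang 57.7 pca 154.6 z 68.1
505,-304,70,88,110 2335 c [ 504.7 -303.5] mean [ 505.3 -301.4] size [64.  20.1] ang 64.2 pca 64.2 z 98.0
```

View pics/w6.png

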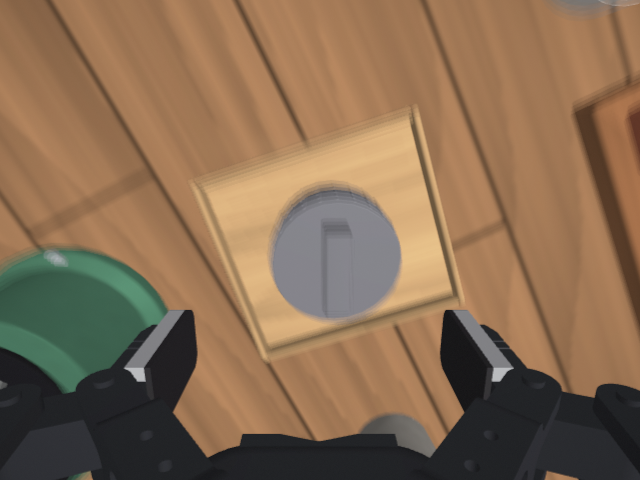

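The cap stands upright in the tray, (337,255) in the picture, flat top at z=68 as expected. Now a look at the shaft.

arm_command --targets '[{"travel": [0.4, 2, 0.2], "angular": [0, 0, 1], "claw": 0}, {"travel": [0.8, 4, 0.4], "angular": [0, 0, 2.4], "claw": 0}, {"travel": [1.2, 6, 0.6], "angular": [0, 0, 3.8], "claw": 0}, {"travel": [1.6, 8, 0.6], "angular": [0, 0, 5], "claw": 0}, {"travel": [2.0, 9.8, 0.6], "angular": [0, 0, 5], "claw": 0}]'

```text
t: 12.85
eef_pos: [560.4, -8.4, 249.6]
tcp_rot: [[-0.078, 0.997, 0.001], [0.997, 0.078, 0.001], [0.001, 0.001, -1.0]]
ft_force: [0.1, -0.6, 0.2]
width: 0.997
```

arm_command --targets '[{"travel": [0, 0.6, 0], "angular": [0, 0, 0], "claw": 0}, {"travel": [0, 0.6, 0], "angular": [0, 0, 0], "claw": 0}, {"travel": [0, 0.6, 0], "angular": [0, 0, 0], "claw": 0}]'

```text
t: 13.22
eef_pos: [559.8, 1.7, 248.9]
tcp_rot: [[-0.072, 0.997, 0.0], [0.997, 0.072, -0.001], [-0.001, -0.0, -1.0]]
ft_force: [-0.5, -1.1, 0.4]
width: 0.998
```

```bash
python3 st.py; python3 w.py w7 562,7,60,142,150 562,7,60,119,129 562,7,25,130,150 562,7,60,103,113
python3 - <<'E'
from h import *
for r in env.place_of('wrist','shaft_top'): print(r['confidence'],r['uv'],rayz(cal('wrist'),*r['uv'],146).round(1))
E
```

```text
t 13.225 pos [559.8   1.7 248.9] yaw_y 4.15 z [ 0.    -0.001 -1.   ] F [-0.5 -1.1  0.4] M [-0.04  0.04  0.05] w 0.998 q [-29.  12.  28. 104.  -6.  65.   5.] qd 0.6
562,7,60,142,150 1384 c [561.5   7.8] mean [561.3   8.5] size [24.1 23.9] ang 88.1 pca 155.3 z 145.4
562,7,60,119,129 8552 c [559.1  11.4] mean [561.4  10.1] size [87.2 79.2] ang 34.5 pca 148.8 z 123.8
562,7,25,130,150 1584 c [561.6   7.8] mean [561.5   9.6] size [24.5 24.1] ang 87.9 pca 87.9 z 145.1
562,7,60,103,113 9060 c [561.5   7.8] mean [560.8  15. ] size [111.  111.1] ang 61.7 pca -166.8 z 108.1
0.66 [323.4, 231.7] [561.6   8.4 146. ]
```

View pics/w7.png

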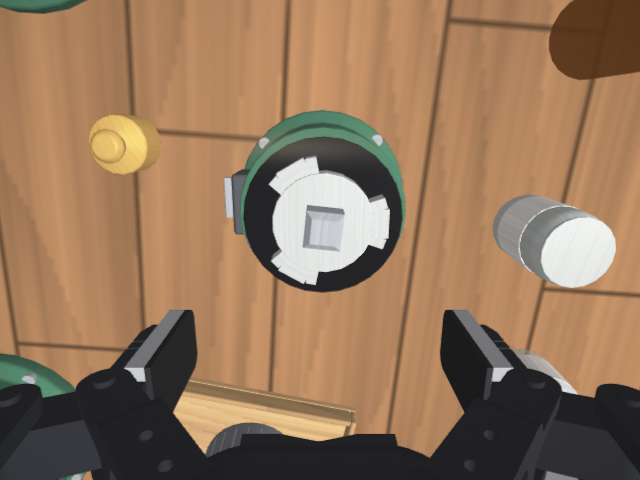

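Run:
```python
from h import *
K=cal('wrist'); z=np.load('w7.npz'); K=(K[0],K[1],K[2],z['T']); im=z['im']
for zz in (146,142):
  pts=np.array([[541.5,27.8],[581.5,27.8],[581.5,-12.2],[541.5,-12.2]])
  src=np.float32([proj(K,[*p,zz]) for p in pts]); H=cv2.getPerspectiveTransform(src,np.float32([[0,0],[600,0],[600,600],[0,600]]))
  cv2.imwrite(f'pics/rect{zz}.png',cv2.warpPerspective(im,H,(600,600)))
P=cloud(K,z['d'])
for z0 in (142.5,143.5,144.5):
  m=(np.hypot(P[...,0]-561.5,P[...,1]-7.8)<20)&(P[...,2]>z0); print(z0,m.sum(),cv2.minAreaRect(P[m][:,:2].astype(np.float32)))
```

```text
142.5 9550 ((561.5032958984375, 7.809335708618164), (36.923526763916016, 28.004947662353516), 12.011850357055664)
143.5 9388 ((561.566650390625, 8.025346755981445), (36.767677307128906, 26.959409713745117), 13.432884216308594)
144.5 9173 ((561.9530639648438, 7.924910545349121), (36.325523376464844, 25.590255737304688), 17.301015853881836)
```

View pics/rect146.png

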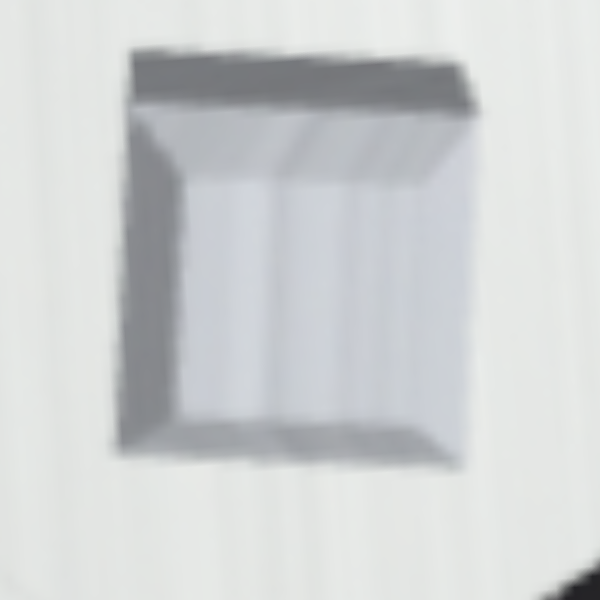

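The rectified view shows the square shaft with outer edges sloping about 2°: yaw ≈ -2° (mod 90), centre (561.5,7.8). Now to the crank.

arm_command --targets '[{"travel": [-0.2, 1.5, 0], "angular": [0, 0, 0.8], "claw": 0}, {"travel": [-0.5, 3.5, 0], "angular": [0, 0, 1.8], "claw": 0}, {"travel": [-0.8, 5.5, 0], "angular": [0, 0, 2.8], "claw": 0}, {"travel": [-1.1, 7.5, 0], "angular": [0, 0, 3.8], "claw": 0}, {"travel": [-1.4, 9.5, 0], "angular": [0, 0, 4.6], "claw": 0}]'

```text
t: 13.95
eef_pos: [525.5, 241.7, 248.9]
tcp_rot: [[-0.529, 0.849, 0.001], [0.849, 0.529, -0.0], [-0.001, 0.0, -1.0]]
ft_force: [0.8, -0.8, 0.1]
width: 0.999
```

arm_command --targets '[{"travel": [-0.15, 1.5, -0.5], "angular": [0, 0, 0], "claw": 0}, {"travel": [-0.28, 2.78, -1], "angular": [0, 0, 0], "claw": 0}, {"travel": [-0.28, 2.78, -1.6], "angular": [0, 0, 0], "claw": 0}, {"travel": [-0.28, 2.78, -1.6], "angular": [0, 0, 0], "claw": 0}, {"travel": [-0.28, 2.78, -1.6], "angular": [0, 0, 0], "claw": 0}]'

```text
t: 14.58
eef_pos: [519.4, 308.9, 209.1]
tcp_rot: [[-0.526, 0.851, 0.001], [0.851, 0.526, -0.001], [-0.001, 0.0, -1.0]]
ft_force: [0.2, -0.3, -0.3]
width: 0.993
```

```bash
python3 st.py; python3 w.py w8 518,309,27,53,62 518,309,120,85,100 518,309,36,18,30 518,309,130,35,100
```

```text
t 14.575 pos [519.4 308.9 209.1] yaw_y 31.73 z [ 0.001 -0.001 -1.   ] F [ 0.2 -0.3 -0.3] M [-0.03  0.   -0.03] w 0.993 q [-47.  18.  14. 100.  -5.  62.   1.] qd 0.8
518,309,27,53,62 1828 c [516.6 310.2] mean [516.4 310.8] size [20. 50.] ang 32.2 pca 121.7 z 57.1
518,309,120,85,100 987 c [566.5 230.2] mean [565.8 231.6] size [25.1 24.9] ang 83.5 pca 119.1 z 91.8
518,309,36,18,30 1366 c [515.9 311.4] mean [516.1 311.2] size [44.  47.3] ang 32.2 pca -147.7 z 25.0
518,309,130,35,100 7474 c [519.3 302.6] mean [520.  304.8] size [ 33.2 199.3] ang 30.7 pca 122.0 z 52.9
```

View pics/w8.png

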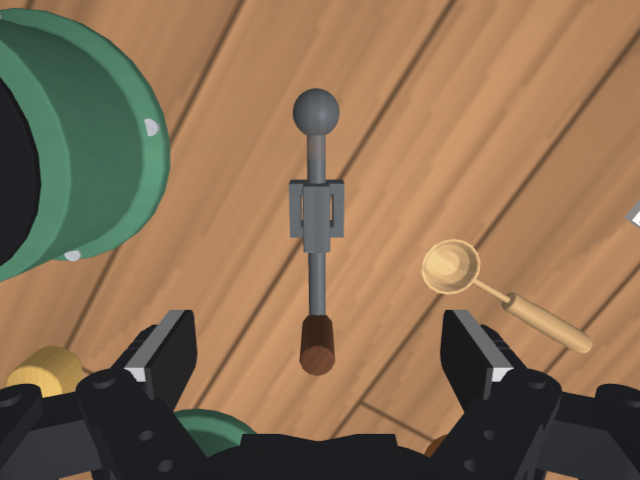

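The picture shows the crank in line with the tool: ball (316,113), grip block (317,215), wooden grip (317,345). Measured block centre is (516.6,310.2) and size 20×50, as it should be. Descending.

arm_command --targets '[{"travel": [-0.11, 0.05, -1.5], "angular": [0, 0, 0], "claw": 0}, {"travel": [-0.11, 0.05, -3.2], "angular": [0, 0, 0], "claw": 0}, {"travel": [-0.11, 0.05, -4.8], "angular": [0, 0, 0], "claw": 0}, {"travel": [-0.11, 0.05, -6.2], "angular": [0, 0, 0], "claw": 0}, {"travel": [-0.11, 0.05, -7.1], "angular": [0, 0, 0], "claw": 0}]'

```text
t: 15.25
eef_pos: [515.6, 311.4, 30.2]
tcp_rot: [[-0.528, 0.849, -0.0], [0.849, 0.528, -0.001], [-0.001, -0.001, -1.0]]
ft_force: [0.7, 0.2, 0.3]
width: 0.999
```

arm_command --targets '[{"travel": [0, 0, 0], "angular": [0, 0, 0], "claw": 0.3}, {"travel": [0, 0, 0], "angular": [0, 0, 0], "claw": 0.6}, {"travel": [0, 0, 0], "angular": [0, 0, 0], "claw": 1}, {"travel": [0, 0, 0], "angular": [0, 0, 0], "claw": 1}, {"travel": [0, 0, 0], "angular": [0, 0, 0], "claw": 1}]'

```text
t: 15.88
eef_pos: [516.5, 313.6, 32.9]
tcp_rot: [[-0.529, 0.848, 0.002], [0.848, 0.529, 0.002], [0.0, 0.003, -1.0]]
ft_force: [-0.3, 0.4, 4.9]
width: 0.217
```

```bash
python3 st.py
```

```text
t 15.875 pos [516.5 313.6  32.9] yaw_y 31.96 z [ 0.002  0.002 -1.   ] F [-0.3  0.4  4.9] M [-0.13  0.29 -0.01] w 0.217 q [-45.  31.  12. 106.  -9.  44.   4.] qd 0.2
```

arm_command --targets '[{"travel": [0, 0, 0.3], "angular": [0, 0, 0], "claw": 1}, {"travel": [0, 0, 1], "angular": [0, 0, 0], "claw": 1}, {"travel": [0, 0, 2], "angular": [0, 0, 0], "claw": 1}, {"travel": [0, 0, 3.5], "angular": [0, 0, 0], "claw": 1}, {"travel": [0, 0, 5], "angular": [0, 0, 0], "claw": 1}]'

```text
t: 16.5
eef_pos: [514.7, 312.4, 157.4]
tcp_rot: [[-0.529, 0.848, -0.001], [0.848, 0.529, -0.001], [-0.0, -0.001, -1.0]]
ft_force: [0.4, 0.8, -3.4]
width: 0.223
```

arm_command --targets '[{"travel": [0, 0, 1.2], "angular": [0, 0, 0], "claw": 1}, {"travel": [0, 0, 2.2], "angular": [0, 0, 0], "claw": 1}, {"travel": [0, 0, 2.2], "angular": [0, 0, 0], "claw": 1}]'

```text
t: 16.88
eef_pos: [516.9, 313.6, 214.3]
tcp_rot: [[-0.529, 0.849, 0.005], [0.849, 0.529, 0.004], [0.001, 0.006, -1.0]]
ft_force: [0.6, -0.2, -2.7]
width: 0.223
```

```bash
python3 st.py; python3 w.py w9 516.6,312,26,232,241 516,312,120,262,285 516,312,36,196,212;python3 - <<'E'
from h import *
for n in ('crank_mid','crank_socket'):
  for r in env.place_of('wrist',n): print(n,r['confidence'],r['uv'])
E
```

```text
t 16.875 pos [516.9 313.6 214.3] yaw_y 31.95 z [ 0.005  0.004 -1.   ] F [ 0.6 -0.2 -2.7] M [ 0.09  0.   -0.04] w 0.223 q [-47.  18.  14. 100.  -5.  62.   1.] qd 2.9
516.6,312,26,232,241 9414 c [519.4 315.1] mean [515.8 314.6] size [43. 51.] ang 53.7 pca 121.6 z 238.3
516,312,120,262,285 23921 c [514.  316.2] mean [512.2 319.4] size [107.5  32. ] ang 30.9 pca -148.1 z 272.3
516,312,36,196,212 2361 c [510.4 323.6] mean [509.3 325.3] size [44.2 21.1] ang 31.9 pca -147.9 z 206.2
crank_mid 0.76 [320.5, 345.0]
```

View pics/w9.png

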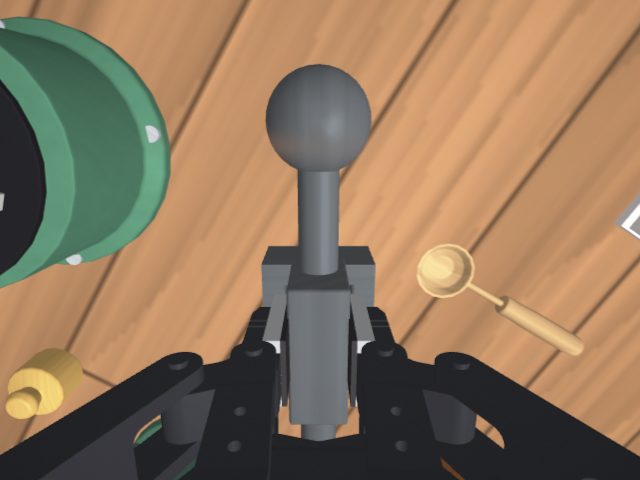

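Run:
```python
from h import *
from scipy.optimize import least_squares
z=np.load('w9.npz'); K=cal('wrist'); K=(*K[:3],z['T']); P=cloud(K,z['d'])
q=P[70:165,270:368].reshape(-1,3); q=q[q[:,2]>190]
f=lambda s:np.linalg.norm(q-s[:3],axis=1)-s[3]
r=least_squares(f,[*(q.mean(0)-[0,0,8]),16],loss='soft_l1'); s=r.x; print(s.round(2),np.abs(r.fun).mean())
t=np.array([516.9,313.6]); a=np.radians(31.95+90); d=np.array([np.cos(a),np.sin(a)]); p=np.array([d[1],-d[0]])
print('ball along',(s[:2]-t)@d,'lat',(s[:2]-t)@p)
m=(P[...,2]>203.5)&(P[...,2]<208.5); qq=P[m][:,:2]-t; u=qq@d; w=qq@p; k=(np.abs(w)<30)&(u>0)&(u<40); print('hub edge',np.percentile(u[k],[95,98,99.5]),'lat',np.percentile(w[k],[.5,2,98,99.5]))
m=(P[...,2]>236.5)&(P[...,2]<240); qq=P[m][:,:2]-t; u=qq@d; w=qq@p; k=(np.abs(w)<11)&(np.abs(u)<40); print('block edge',np.percentile(u[k],[.5,2,50,98,99.5]),np.percentile(w[k],[1,99]))
```

```text
[478.38 374.71 218.69  16.68] 0.8222519351456357
ball along 72.2342761268769 lat -0.3480382079574869
hub edge [19.24375418 19.43107582 22.08463792] lat [-22.14169712 -21.94313099  21.35110956  21.6625492 ]
block edge [-27.22419209 -26.18499646  -0.14421708  21.92085213  22.40160048] [-10.01994865   9.20212247]
```

Picture: crank held level, block at (320,350), ball (318,118), hub behind the pads. Crank axis is about 2.6 mm behind the TCP along tool x. Moving over the shaft and turning to align.

arm_command --targets '[{"travel": [0.2, -1.2, 0], "angular": [0, 0, -0.6], "claw": 1}, {"travel": [0.4, -2.8, 0], "angular": [0, 0, -1.6], "claw": 1}, {"travel": [0.7, -4.6, 0], "angular": [0, 0, -2.6], "claw": 1}, {"travel": [0.9, -6.4, 0], "angular": [0, 0, -3.6], "claw": 1}, {"travel": [1.2, -8.2, 0], "angular": [0, 0, -4.6], "claw": 1}]'

```text
t: 17.65
eef_pos: [544.6, 102.3, 210.6]
tcp_rot: [[-0.065, 0.998, -0.001], [0.998, 0.065, -0.001], [-0.001, -0.002, -1.0]]
ft_force: [0.3, 0.5, -3.0]
width: 0.216
```

arm_command --targets '[{"travel": [0.2, -1.5, 0], "angular": [0, 0, -0.6], "claw": 1}, {"travel": [0.4, -2.8, 0], "angular": [0, 0, -1.03], "claw": 1}, {"travel": [0.6, -3.6, 0], "angular": [0, 0, -1.03], "claw": 1}, {"travel": [0.6, -3.93, 0], "angular": [0, 0, -1.03], "claw": 1}, {"travel": [0.6, -3.93, 0], "angular": [0, 0, -1.03], "claw": 1}]'

```text
t: 18.27
eef_pos: [559.4, 7.6, 210.9]
tcp_rot: [[0.036, 0.999, -0.001], [0.999, -0.036, -0.0], [-0.0, -0.001, -1.0]]
ft_force: [-0.6, 0.4, -2.9]
width: 0.224
```

```bash
python3 st.py;python3 w.py w10
python3 - <<'E'
from h import *
im,d=env.grab_frame('scene'); cv2.imwrite('pics/s10.png',cv2.resize(im[120:320,200:440],(720,600)))
E
```

```text
t 18.275 pos [559.4   7.6 210.9] yaw_y -2.07 z [-0.001 -0.    -1.   ] F [-0.6  0.4 -2.9] M [ 0.04 -0.   -0.  ] w 0.224 q [-30.  14.  29. 106.  -8.  61.  -0.] qd 2.3
```

View pics/s10.png

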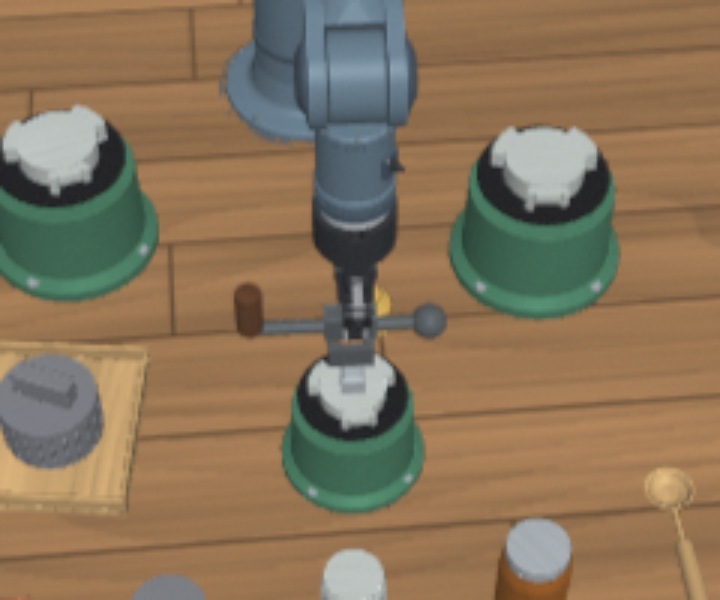

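View pics/w10.png

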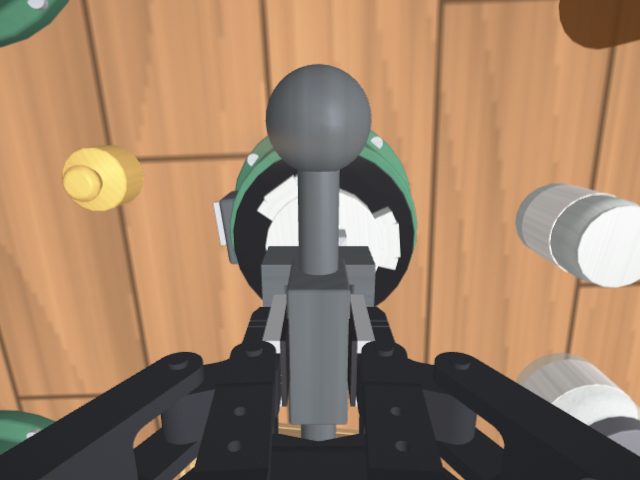

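Crank hangs over the shaft, arm along y (grip at crop (248,310), ball (430,320)). Correcting by (+2.5,+2.8) mm and lowering to just above the shaft.

arm_command --targets '[{"travel": [0.1, 0.11, -0.4], "angular": [0, 0, 0], "claw": 1}, {"travel": [0.1, 0.11, -0.8], "angular": [0, 0, 0], "claw": 1}, {"travel": [0.1, 0.11, -1.04], "angular": [0, 0, 0], "claw": 1}, {"travel": [0.1, 0.11, -1.04], "angular": [0, 0, 0], "claw": 1}, {"travel": [0.1, 0.11, -1.04], "angular": [0, 0, 0], "claw": 1}]'

```text
t: 19.0
eef_pos: [563.0, 12.3, 185.3]
tcp_rot: [[0.032, 0.999, 0.0], [0.999, -0.032, -0.0], [-0.0, 0.0, -1.0]]
ft_force: [-0.7, -0.5, -3.1]
width: 0.218
```

```bash
python3 st.py;python3 w.py w11
python3 - <<'E'
from h import *
from scipy.optimize import least_squares
z=np.load('w11.npz'); K=cal('wrist'); K=(*K[:3],z['T']); P=cloud(K,z['d'])
o=env.get_obs(); t=np.array(o['eef_pos'])[:2]; R=o['tcp_rot']; d=np.array([R[0][0],R[1][0]]); p=np.array([d[1],-d[0]]); zt=o['eef_pos'][2]
# collar disc & neck lugs
def rect(z0,z1,c,r):
  m=(P[...,2]>z0)&(P[...,2]<z1)&(np.hypot(P[...,0]-c[0],P[...,1]-c[1])<r); q=P[m]; return q
q=rect(106,110.5,(561.5,7.8),60); h=cv2.convexHull(q[:,:2].astype(np.float32))[:,0]
print('collar z',np.median(q[:,2]))
g=h[np.abs(np.hypot(h[:,0]-561.5,h[:,1]-7.8)-56)<3]
r=least_squares(lambda s:np.hypot(g[:,0]-s[0],g[:,1]-s[1])-56,[561.5,7.8]); print('collar c',r.x.round(2),len(g))
q=P[70:165,270:368].reshape(-1,3); q=q[q[:,2]>zt-25]
s=least_squares(lambda s:np.linalg.norm(q-s[:3],axis=1)-s[3],[*(q.mean(0)-[0,0,8]),16],loss='soft_l1').x
print('ball',s.round(1),'axis est',(s[:2]-75*d).round(2)); 
m=(P[...,2]>zt+22.5)&(P[...,2]<zt+26); qq=P[m][:,:2]-t;u=qq@d;w=qq@p;k=(np.abs(w)<11)&(np.abs(u)<40)
print('block',np.percentile(u[k],[.5,2,98,99.5]),np.percentile(w[k],[1,99]))
k2=k&(np.abs(u)<20); A=np.polyfit(u[k2],w[k2],1); print('axis', t-2.6*d-0.3*p)
E
```

```text
t 19.0 pos [563.   12.3 185.3] yaw_y -1.83 z [ 0. -0. -1.] F [-0.7 -0.5 -3.1] M [ 0.06 -0.02 -0.03] w 0.218 q [-29.  16.  28. 107.  -9.  58.   1.] qd 0.4
collar z 108.10786372344334
collar c [561.54   7.61] 60
ball [564.3  84.  189.7  16.7] axis est [561.93   9.05]
block [-27.58470212 -26.50527806  21.32811962  21.93376392] [-10.60540482   8.52613855]
axis [562.80771685   9.6456835 ]
```

View pics/w11.png

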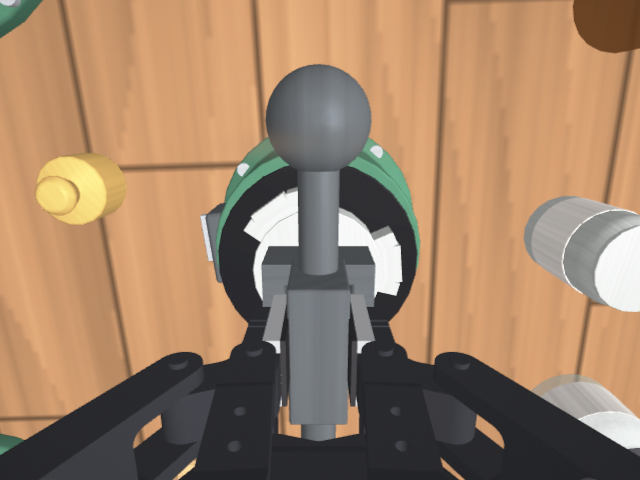

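Crank hub sits above the neck; by ball and block its axis is at about (562.0,9.1) against the target (561.5,7.7). Small shift, then lowering.

arm_command --targets '[{"travel": [-0.02, -0.055, 0], "angular": [0, 0, 0], "claw": 1}, {"travel": [-0.02, -0.055, -0.15], "angular": [0, 0, 0], "claw": 1}, {"travel": [-0.02, -0.055, -0.3], "angular": [0, 0, 0], "claw": 1}, {"travel": [-0.02, -0.055, -0.4], "angular": [0, 0, 0], "claw": 1}, {"travel": [-0.02, -0.055, -0.5], "angular": [0, 0, 0], "claw": 1}]'

```text
t: 19.68
eef_pos: [562.3, 11.0, 172.4]
tcp_rot: [[0.032, 0.999, -0.0], [0.999, -0.032, -0.0], [-0.0, -0.0, -1.0]]
ft_force: [0.7, -0.3, -3.7]
width: 0.222
```

```bash
python3 st.py
```

```text
t 19.675 pos [562.3  11.  172.4] yaw_y -1.82 z [-0. -0. -1.] F [ 0.7 -0.3 -3.7] M [-0.03  0.   -0.01] w 0.222 q [-29.  17.  28. 108. -10.  57.   1.] qd 2.2
```

Already 6.6 mm onto the shaft with no resistance. Continuing down.

arm_command --targets '[{"travel": [0, 0, -0.15], "angular": [0, 0, 0], "claw": 1}, {"travel": [0, 0, -0.3], "angular": [0, 0, 0], "claw": 1}, {"travel": [0, 0, -0.42], "angular": [0, 0, 0], "claw": 1}, {"travel": [0, 0, -0.52], "angular": [0, 0, 0], "claw": 1}, {"travel": [0, 0, -0.58], "angular": [0, 0, 0], "claw": 1}]'

```text
t: 20.3
eef_pos: [562.3, 11.0, 158.0]
tcp_rot: [[0.032, 0.999, -0.0], [0.999, -0.032, -0.0], [-0.0, -0.0, -1.0]]
ft_force: [-0.3, -0.3, -3.4]
width: 0.221
```

```bash
python3 st.py
```

```text
t 20.3 pos [562.3  11.  158. ] yaw_y -1.81 z [-0. -0. -1.] F [-0.3 -0.3 -3.4] M [ 0.   -0.01 -0.03] w 0.221 q [-29.  18.  28. 109. -10.  55.   2.] qd 1.3
```

arm_command --targets '[{"travel": [0, 0, -0.04], "angular": [0, 0, 0], "claw": 1}, {"travel": [0, 0, -0.08], "angular": [0, 0, 0], "claw": 1}, {"travel": [0, 0, -0.11], "angular": [0, 0, 0], "claw": 1}, {"travel": [0, 0, -0.11], "angular": [0, 0, 0], "claw": 1}]'

```text
t: 20.8
eef_pos: [562.4, 11.0, 156.9]
tcp_rot: [[0.032, 0.999, -0.0], [0.999, -0.032, 0.001], [0.001, -0.0, -1.0]]
ft_force: [-4.1, 0.3, 4.7]
width: 0.219
```

```bash
python3 st.py
```

```text
t 20.8 pos [562.4  11.  156.9] yaw_y -1.82 z [-0.     0.001 -1.   ] F [-4.1  0.3  4.7] M [-0.04  0.9  -0.03] w 0.219 q [-29.  18.  28. 109. -10.  55.   2.] qd 0.2
```

Seated: contact at TCP 156.9, expected 157. Easing, opening and rising.

arm_command --targets '[{"travel": [0, 0, 0.05], "angular": [0, 0, 0], "claw": 1}, {"travel": [0, 0, 0.05], "angular": [0, 0, 0], "claw": 0.6}, {"travel": [0, 0, 0.05], "angular": [0, 0, 0], "claw": 0.3}, {"travel": [0, 0, 0.05], "angular": [0, 0, 0], "claw": 0}, {"travel": [0, 0, 0.05], "angular": [0, 0, 0], "claw": 0}]'

```text
t: 21.42
eef_pos: [562.5, 10.9, 156.7]
tcp_rot: [[0.032, 0.999, 0.0], [0.999, -0.032, -0.0], [0.0, 0.0, -1.0]]
ft_force: [0.1, -0.7, -1.2]
width: 0.993
```

arm_command --targets '[{"travel": [0, 0, 0.5], "angular": [0, 0, 0], "claw": 0}, {"travel": [0, 0, 1.5], "angular": [0, 0, 0], "claw": 0}, {"travel": [0, 0, 3], "angular": [0, 0, 0], "claw": 0}, {"travel": [0, 0, 4.5], "angular": [0, 0, 0], "claw": 0}, {"travel": [0, 0, 6], "angular": [0, 0, 0], "claw": 0}]'

```text
t: 22.05
eef_pos: [562.4, 10.7, 309.0]
tcp_rot: [[0.032, 0.999, 0.001], [0.999, -0.032, 0.0], [0.0, 0.001, -1.0]]
ft_force: [0.5, 0.9, -0.4]
width: 0.998
```

arm_command --targets '[{"travel": [-1.5, 1.5, 0], "angular": [0, 0, 0], "claw": 0}, {"travel": [-3, 3, 0], "angular": [0, 0, 0], "claw": 0}, {"travel": [-4, 5, 0], "angular": [0, 0, 0], "claw": 0}, {"travel": [-4, 7, 0], "angular": [0, 0, 0], "claw": 0}, {"travel": [-4, 9, 0], "angular": [0, 0, 0], "claw": 0}]'

```text
t: 22.68
eef_pos: [462.2, 237.3, 308.2]
tcp_rot: [[0.032, 0.999, 0.002], [0.999, -0.032, 0.002], [0.002, 0.002, -1.0]]
ft_force: [1.6, -0.1, 0.6]
width: 0.999
```

```bash
python3 st.py
python3 - <<'E'
from h import *
for c in ('scene','top'):
    im,d=env.grab_frame(c); cv2.imwrite(f'pics/{c}F.png',im); P=cloud(cal(c),d)
    for n,x,y,r,z0,z1 in [('block',561,8,30,170,190),('grip',558,-87,25,205,225),('ball',564,83,22,160,190),('captop',504,-304,60,60,76)]:
        m=(np.hypot(P[...,0]-x,P[...,1]-y)<r)&(P[...,2]>z0)&(P[...,2]<z1)
        if m.sum()>5: print(c,n,m.sum(),np.median(P[m],0).round(1),P[m][:,2].max().round(1),P[m][:,2].min().round(1))
E
```

```text
t 22.675 pos [462.2 237.3 308.2] yaw_y -1.83 z [ 0.002  0.002 -1.   ] F [ 1.6 -0.1  0.6] M [-0.01 -0.09  0.02] w 0.999 q [-48.   4.  17. 105.  -1.  72. -32.] qd 33.9
scene block 131 [568.2   6.1 179.5] 186.9 170.4
scene grip 67 [565.7 -87.3 214.9] 220.9 205.8
scene ball 97 [572.5  80.7 170.7] 184.7 160.7
scene captop 547 [ 522.9 -301.2   68.3] 75.8 60.2
top block 187 [562.9   7.9 181.3] 188.3 170.2
top grip 96 [558.8 -87.3 216.6] 222.7 206.0
top ball 155 [563.1  80.4 172.3] 183.6 160.1
top captop 959 [ 500.3 -300.5   68.3] 75.8 60.3
```

View pics/sceneF.png

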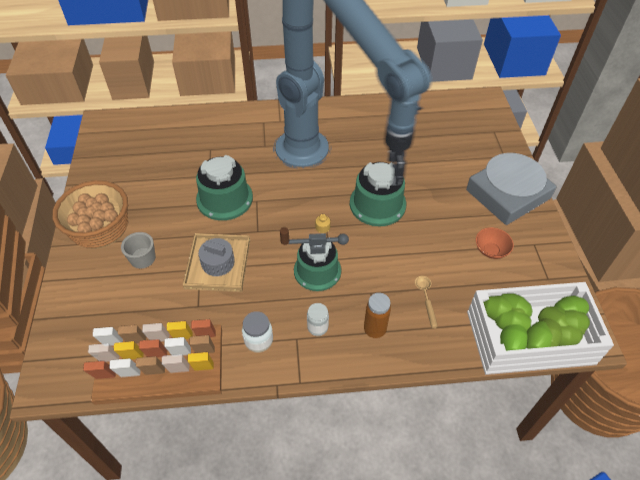

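View pics/topF.png

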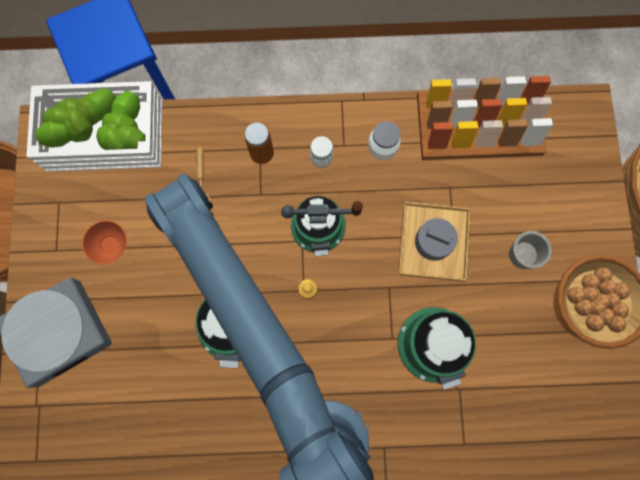

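The pictures show the crank on the mill at (318,212) in the top view and the cap upright in the tray at (436,238). The other goods sit at the same pixels as before. The block top at 181.3 mm (124+57) and grip top at 216.6 mm (124+92) confirm the crank is fully home. I'll let the arm settle, then hand in.

arm_command --targets '[{"travel": [0, 0, 0], "angular": [0, 0, 0], "claw": 0}, {"travel": [0, 0, 0], "angular": [0, 0, 0], "claw": 0}, {"travel": [0, 0, 0], "angular": [0, 0, 0], "claw": 0}]'

```text
t: 23.15
eef_pos: [462.8, 234.3, 307.0]
tcp_rot: [[0.035, 0.999, 0.0], [0.999, -0.035, 0.0], [0.0, 0.0, -1.0]]
ft_force: [0.4, -0.3, 0.9]
width: 1.002
```

```bash
python3 st.py; python3 -c "
from bench import env; print(env.job_done())"
```

```text
t 23.15 pos [462.8 234.3 307. ] yaw_y -1.99 z [ 0.  0. -1.] F [ 0.4 -0.3  0.9] M [-0.    0.01 -0.03] w 1.002 q [-47.   4.  17. 105.  -1.  71. -32.] qd 0.5
the job is handed in; nothing more can be done
None
```

The mill is ready and the job is handed in, at about 23 s of the 72 s allowed.

- **Cap:** I pressed it down 7.8 mm, turned it 61° counter-clockwise, lifted it off and set it upright in the tray. The touchdown force was about 10 N.
- **Crank:** I turned it to match the shaft's yaw of about -2° (mod 90), lowered it home and let go.

**Last checks:**
- **Crank home:** its block top is at 181.3 mm (181 expected) and its grip top at 216.6 mm (216 expected), so it is fully seated.
- **Cap in the tray:** its flat top is at 68 mm, as it should be on the tray floor.
- **Other goods:** they look unmoved in the top and scene pictures; I did not measure each one. The end of the wooden spoon and one of the larger mills are partly hidden by the arm in the last top view.
- **Robot:** it is clear of everything, with the gripper open.

No check failed. The only disagreement was small: the scene camera's final points for the crank's parts lay about 5–9 mm further out in x than the top camera's. It sees their sides from an angle.

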